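# Centre the wobbly soy pot on its stand

### The job

The little brown soy pot has been left near the edge of its round wooden stand. Nudge it with slow, very light taps of the fingertips to the middle of the stand, so that an even rim of wood shows all round; do not pinch, lift or tip it, and leave the stand and the other things where they are.

Things in the scene. Friction and masses are not known exactly. Their poses are not given: they have to be found in the camera images.
- pot: Brown glazed pot, round, one solid piece, 60 mm high, 0.1 to 0.2 kg, loose on the stand. Flat foot 32 mm wide; widest (50 mm) 18 mm above it, 46 mm at 10 and 29 mm, neck 24 mm at 45 mm, lid rim 30 mm at 48 mm, then a 14 mm knob. Origin: centre of the foot's underside; z up its axis. Slides under about 1 N at the belly, stops when the push stops, topples if pushed near the top.
- stand: Round wooden pedestal stand, 40 mm high, 0.7 kg, loose on the counter. Flat plain top 90 mm in diameter, 40 mm above the origin; waist 60 mm, foot 94 mm in diameter. Origin: centre of its underside; its yaw means nothing. At the start the pot's axis is 16 to 26 mm from the stand's axis, in any direction.
- carafe: Bystander: empty glass carafe, 165 mm high, 90 mm in diameter at the base, 44 mm at the neck; loose. Origin: centre of its underside. It stands 0.24 m or more to the left or to the right of the stand.
- spoon_rest: Bystander: white ceramic spoon rest, a shallow round dish 90 mm in diameter and 14 mm high with a flat tab reaching 94 mm from its centre along its own +y; loose. Origin: centre of the dish's underside.
- bin: Bystander: grey plastic counter bin with its lid shut, fixed, 170 x 150 x 198 mm (x, y, z) and a lip to 215 mm, to the robot's left. Origin: centre of its underside.
Things that resemble listed ones, but are neither listed nor needed, are in the scene too. What is shaped like the pot but orange or red is not meant.

How it is judged (in metres and radians):
At the end, for the whole second after the job is handed in: The pot stands upright (within 0.06 rad) and still on the stand's top with its axis within 7 mm of the stand's axis, and the stand is within 15 mm of where it was (horizontal distance between pot and stand below 0.007 m and z of pot in the frame of stand between 0.037 and 0.043 m and angle between pot's own z axis and vertical below 0.06 rad and linear speed of pot below 0.01 m/s and distance of stand from where it was at the start of the episode below 0.015 m); the robot touches nothing.
It fails at once if the pot is tipped by more than 0.35 rad or falls off the stand (angle between pot's own z axis and vertical above 0.35 rad or z of pot in the frame of stand below 0.03 m).
It fails at once if the pot is lifted off the stand (its foot's centre more than 10 mm above the top) (z of pot in the frame of stand above 0.05 m).
It fails at once if the fingers press on the pot with more than 5 N (a tap at up to about 0.04 m/s stays below; a pinch does not) (contact force between the fingers and pot above 5 N).
It fails at once if the stand is shifted by more than 15 mm (distance of stand from where it was at the start of the episode above 0.015 m).
It fails at once if the carafe or the spoon rest is moved by more than 20 mm (distance of any of carafe, spoon_rest from where it was at the start of the episode above 0.02 m).
It also fails if it takes over 48 s, if anything falls off the work surface, if the arm or the gripper's body presses on something with over 40 N, if the wrist force passes 120 N, or if a joint passes its speed limit or range.

### The arm

A 6-joint arm with a two-finger parallel gripper is mounted at the origin on the work surface. World frame = base frame: x ahead of the robot, y to its left, z up, the work surface at z = 0. Lengths are in mm, angles in rad, forces in N, time in s.
With the tool pointing down it reaches from about 250 to 850 mm from the base axis. Payload 12.5 kg.
Tool frame: the origin (TCP) lies at the very end of the fingers, on their centre line; the grasp point (between the pads) lies 19 mm behind it; z points along the fingers, y is the direction in which the jaws open and shut (so a half turn about z gives the same grasp; the last joint's range is limited). The gripper opens to 93 mm and grips with 3 to 60 N. Pads are 15 mm wide; open, the fingers measure 128 mm over their backs; the gripper's body (75 mm by 188 mm) begins 65 mm behind the grasp point.
Start: joints at [-1.427, 0.351, 1.652, -0, 1.139, -0.085], TCP at [124.766, -535.647, 218.633] pointing down, gripper open.
Joint ranges: [-2.75, 2.75], [-0.79, 2.1], [0.01, 2.65], [-1.57, 4.71], [0.07, 3.14], [-2.87, 2.87]. Speed limits (rad/s): [2.22, 2.22, 2.79, 3.14, 3.14, 3.14].

### API

Orientations are given as [roll, pitch, yaw] about the fixed x, y, z axes, in that order (R = Rz(yaw) Ry(pitch) Rx(roll)).
In Python, from workcell import ctrl gives the robot as it stands. Calls block until the motion is done:
- ctrl.move_pose(position, orientation): joint-space move of the TCP to a pose.
- ctrl.move_linear(position, rot=None, velocity=150): straight line of the TCP; rot=None keeps the orientation; velocity is the mean speed in mm/s.
- ctrl.move_joints(angles): joint-space move.
- ctrl.command_gripper(opening, newtons=None): finger opening in mm; newtons is the grip in N (None keeps the last); returns when the fingers have stopped.
- ctrl.sleep(seconds).
- ctrl.inverse_kinematics(position, orientation): joint angles nearest the present ones, or None.
- ctrl.read_state(): the state.
- ctrl.camera(name): name is "scene" or "top"; returns the picture (384x512x3 uint8, red, green, blue); there is no depth.
- ctrl.calibration(name): a dict with "fov_y" (degrees; the focal length in pixels is half the picture's height over the tangent of half this angle, whatever the lens; pixels are square), "cx", "cy" (the principal point, pixels), "k1" (the pictures are not rectified: a ray, as slopes to the right and down, at radius r is drawn at 1 + k1 r^2 times it, then the intrinsics apply), "extrinsics" (4x4, takes a point from camera to world coordinates). Camera axes: x right, y up, looking along -z (the intrinsics and any distortion apply to the point x, -y, -z); pixel columns grow to the right and rows downward; lengths in mm; the calibration is good to about 2 mm. A picture is of the moment at which its call begins. calibration takes no time and is no camera call.
A pose or a line that the arm cannot do raises ctrl.Unreachable and nothing moves.
- ctrl.close_job(): hands the job in, once; it reports no verdict.
The state is a dict: "time": time; "q": joint angles; "dq": joint speeds; "joint_efforts": joint torques, N m; "ee_pos": TCP position; "tcp_rot": TCP orientation; "ft_force": force on the tool from outside, world axes, zero at the start; "torque": the same for the moment, N m; "opening": finger opening in mm.
Only numpy, scipy, OpenCV 4.12 (cv2) and the standard library are available. Lean on these libraries where they do the work, as an engineer would, in place of code of your own. Each camera call takes 0.05 s, during which the arm holds its last target.

## Working session

There is one attempt and no reset: what is moved stays moved. The work goes in short steps, each a Python script; the robot and the scene stay as the last script left them, time stands still between calls to the robot, and variables do not carry over. Pictures are saved under pics/ and viewed, and the job is handed in when it is done.

```bash
mkdir -p pics; ls
python3 - <<'E'
from workcell import ctrl
import cv2
for n in("scene","top"):
    im=ctrl.camera(n); cv2.imwrite(f"pics/{n}0.png",im[:,:,::-1])
    c=ctrl.calibration(n); print(n,c)
s=ctrl.read_state();print(s["time"],s["tcp_rot"],s["opening"],s["ft_force"])
E
```

```text
pics
scene {'fov_y': 46.20442305758512, 'cx': 259.28658719164366, 'cy': 193.60449424141535, 'k1': 0.0035065827685914048, 'extrinsics': array([[-1.59907269e-01, -8.44687730e-01,  5.10815333e-01,
         1.15321693e+03],
       [ 9.87131408e-01, -1.36246386e-01,  8.37168221e-02,
         2.49035327e+02],
       [-1.11782920e-03,  5.17628787e-01,  8.55604576e-01,
         9.24607364e+02],
       [ 0.00000000e+00,  0.00000000e+00,  0.00000000e+00,
         1.00000000e+00]])}
top {'fov_y': 50.179904275841395, 'cx': 260.5750307652641, 'cy': 191.16705239221375, 'k1': -0.11863732500702477, 'extrinsics': array([[ 1.77761006e-02,  9.87392348e-01, -1.57290691e-01,
         4.62643668e+02],
       [-9.99837668e-01,  1.70920065e-02, -5.70090035e-03,
         1.52348834e+02],
       [-2.94061186e-03,  1.57366498e-01,  9.87535892e-01,
         1.12820786e+03],
       [ 0.00000000e+00,  0.00000000e+00,  0.00000000e+00,
         1.00000000e+00]])}
0.1 [-3.14056065e+00 -7.58572794e-05  2.28756726e-01] 92.84638760564934 [ 0.53761935  0.01921538 -0.45896267]
```

View pics/scene0.png

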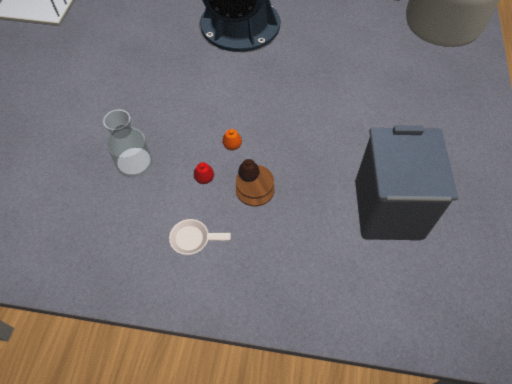

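View pics/top0.png

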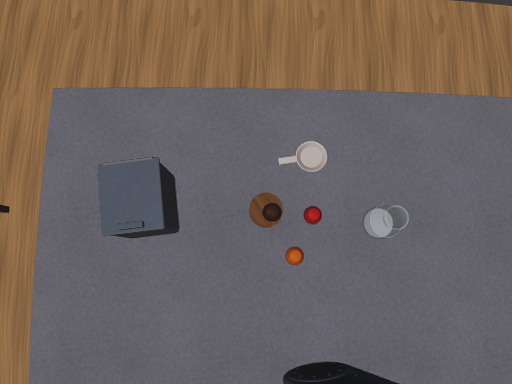

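```bash
cat > h.py <<'E'
import numpy as np, cv2
from workcell import ctrl
def rays(name,px):
    c=ctrl.calibration(name); f=192/np.tan(np.radians(c["fov_y"]/2))
    K=np.array([[f,0,c["cx"]],[0,f,c["cy"]],[0,0,1.]])
    p=cv2.undistortPoints(np.asarray(px,float).reshape(-1,1,2),K,np.array([c["k1"],0,0,0.]),).reshape(-1,2)
    d=np.c_[p[:,0],-p[:,1],-np.ones(len(p))]@c["extrinsics"][:3,:3].T
    return c["extrinsics"][:3,3],d
def plane(name,px,z):
    o,d=rays(name,px); return (o+d*((z-o[2])/d[:,2])[:,None])[:,:2]
def circ(p):
    A=np.c_[2*p,np.ones(len(p))]; s=np.linalg.lstsq(A,(p**2).sum(1),rcond=None)[0]
    return s[0],s[1],np.sqrt(s[2]+s[0]**2+s[1]**2)
def crop(name,im,box,path,k=8):
    x0,y0,x1,y1=box
    cv2.imwrite(path,cv2.resize(im[y0:y1,x0:x1,::-1],None,fx=k,fy=k,interpolation=cv2.INTER_NEAREST))
E
python3 - <<'E'
from h import *
a=cv2.imread("pics/top0.png")[:,:,::-1];b=cv2.imread("pics/scene0.png")[:,:,::-1]
crop("",a,(240,180,330,230),"pics/ct.png");crop("",b,(220,120,290,210),"pics/cs.png",6)
print(a[210,250:290].tolist()); print(b[165:208,255].tolist())
print(plane("top",[[266,210],[271,212],[313,215],[294,256],[311,156]],40),plane("scene",[[203,173],[232,140],[188,237]],20))
E
```

```text
[[105, 68, 43], [108, 70, 45], [107, 69, 45], [106, 68, 44], [104, 68, 43], [107, 70, 45], [106, 68, 45], [100, 65, 42], [96, 63, 42], [95, 62, 42], [94, 61, 41], [96, 63, 42], [73, 48, 35], [40, 29, 28], [41, 30, 28], [42, 30, 28], [52, 34, 30], [63, 42, 35], [61, 39, 33], [64, 42, 35], [65, 43, 36], [61, 40, 34], [59, 39, 32], [56, 36, 31], [52, 33, 29], [49, 33, 28], [49, 32, 29], [50, 33, 28], [35, 27, 26], [32, 26, 25], [30, 25, 25], [65, 44, 32], [100, 64, 41], [99, 98, 107], [98, 97, 106], [98, 97, 105], [99, 98, 107], [99, 98, 106], [98, 96, 105], [97, 95, 104]]
[[54, 36, 24], [54, 32, 26], [50, 30, 25], [50, 34, 23], [50, 30, 25], [51, 36, 27], [53, 31, 27], [47, 31, 23], [48, 30, 29], [49, 32, 26], [49, 31, 28], [43, 25, 26], [38, 25, 24], [48, 29, 27], [84, 53, 35], [126, 78, 44], [137, 89, 52], [136, 86, 48], [132, 82, 48], [132, 82, 46], [129, 82, 48], [129, 81, 48], [125, 81, 47], [123, 78, 48], [123, 78, 49], [123, 77, 48], [121, 77, 45], [121, 77, 46], [120, 75, 45], [118, 76, 47], [120, 78, 46], [116, 75, 44], [78, 50, 32], [85, 57, 35], [129, 84, 48], [135, 84, 46], [137, 86, 45], [140, 88, 49], [140, 89, 50], [133, 82, 48], [96, 62, 42], [94, 80, 74], [118, 115, 122]]
[[585.34081417 143.25276869]
 [580.20741036 129.83700201]
 [574.01609965  17.64750667]
 [464.83677236  67.65664778]
 [735.58609983  22.67449799]] [[577.36489446  16.95561184]
 [467.58728652  66.9689246 ]
 [749.47814825  22.30787884]]
```

View pics/ct.png

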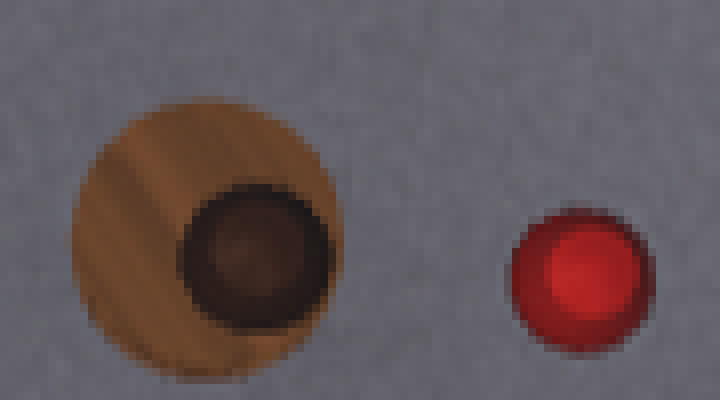

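View pics/cs.png

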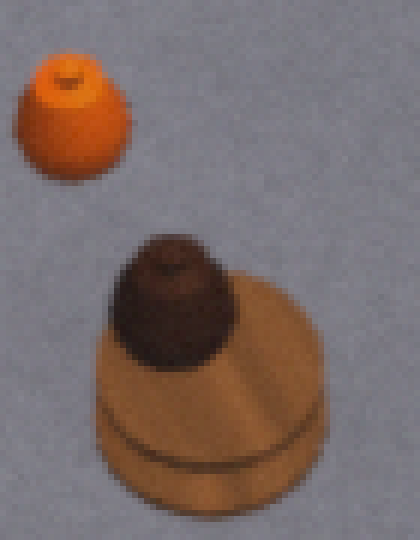

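The brown pot is on the stand: top (272,212), scene (249,170). The look-alikes are red at top (313,215) and orange at top (294,256). Only the dark brown one is on wood, and the crops confirm it's the pot meant. Next I measure the pot and stand.

```bash
cat >> h.py <<'E'
def hull(m,up,x0,y0):
    c=max(cv2.findContours(m,cv2.RETR_EXTERNAL,cv2.CHAIN_APPROX_NONE)[0],key=cv2.contourArea).reshape(-1,2)
    return (c+0.5)/up-0.5+[x0,y0]
def meas(im,box=(236,180,298,240)):
    x0,y0,x1,y1=box; up=8
    s=cv2.resize(np.ascontiguousarray(im[y0:y1,x0:x1]),None,fx=up,fy=up,interpolation=cv2.INTER_CUBIC).astype(int)
    R,B=s[...,0],s[...,2]
    pot=((R<73)&(B<40)).astype(np.uint8)
    pot=cv2.morphologyEx(pot,cv2.MORPH_OPEN,np.ones((17,17),np.uint8))
    wood=(((R-B)>18)|(pot>0)).astype(np.uint8)
    wood=cv2.morphologyEx(wood,cv2.MORPH_OPEN,np.ones((9,9),np.uint8))
    W=plane("top",hull(wood,up,x0,y0),40); P=plane("top",hull(pot,up,x0,y0),58)
    def rob(p,frac=0.6):
        q=p
        for _ in range(5):
            c=circ(q); r=abs(np.hypot(*(p-c[:2]).T)-c[2]); q=p[r<=max(np.quantile(r,frac),0.5)]
        return c
    return np.array(rob(W)),np.array(rob(P,.8))
E
python3 - <<'E'
from h import *
a=cv2.imread("pics/top0.png")[:,:,::-1]
w,p=meas(a); print(w,p,p[:2]-w[:2],np.hypot(*(p-w)[:2]))
# scene check: knob top (z=100) & base of pot, stand edges (hand-read crop px/6)
b=cv2.imread("pics/scene0.png")[:,:,::-1]
print(plane("scene",[[220+173/6-.5,120+308/6-.5]],58), plane("scene",[[220+211/6-.5,120+(270+468)/12-.5]],40))
E
```

```text
[586.77762806 144.72737703  46.85600762] [578.65553342 128.5129288   24.98403668] [ -8.12209464 -16.21444824] 18.13495941451608
[[578.89336721 129.25927057]] [[592.82471045 146.31848106]]
```

```bash
cat >> h.py <<'E'
from scipy.optimize import least_squares
def wood_pts(name,im,box):
    x0,y0,x1,y1=box; up=8
    s=cv2.resize(np.ascontiguousarray(im[y0:y1,x0:x1]),None,fx=up,fy=up,interpolation=cv2.INTER_CUBIC).astype(int)
    R,B=s[...,0],s[...,2]
    pot=((R<(73 if name=="top" else 88))&(B<40)&(R-B>-5)).astype(np.uint8)
    pot=cv2.morphologyEx(pot,cv2.MORPH_OPEN,np.ones((41,41),np.uint8))
    wood=(((R-B)>25)&(pot==0)).astype(np.uint8)
    wood=cv2.morphologyEx(wood,cv2.MORPH_OPEN,np.ones((9,9),np.uint8))
    near=cv2.dilate(pot,np.ones((13,13),np.uint8))
    h=hull(wood,up,x0,y0); k=((h+.5-[x0,y0])*up-.5).round().astype(int)
    h=h[near[k[:,1],k[:,0]]==0]
    return plane(name,h,40),hull(pot,up,x0,y0)
def fixr(p,r,c0):
    s=least_squares(lambda c:np.hypot(*(p-c).T)-r,c0,loss="soft_l1",f_scale=.7); return s.x,np.sqrt(np.mean((np.hypot(*(p-s.x).T)-r)**2))
def stand(name,im,box,c0):
    W,P=wood_pts(name,im,box); sg=1 if name=="top" else -1
    for _ in range(4):
        q=W[sg*(W[:,0]-c0[0])>3]; c0,e=fixr(q,45,c0)
    return c0,e,len(q),P
E
python3 - <<'E'
from h import *
a=cv2.imread("pics/top0.png")[:,:,::-1];b=cv2.imread("pics/scene0.png")[:,:,::-1]
c,e,n,P=stand("top",a,(236,180,298,240),np.array([587,144.])); pp=fixr(plane("top",P,58),25,c); print("top",c,e,n,pp,pp[0]-c)
c,e,n,P=stand("scene",b,(225,150,285,212),np.array([587,144.])); print("scene",c,e,n)
q=plane("scene",P,58); print(q.min(0),q.max(0),(q[:,1].min()+q[:,1].max())/2)
E
```

```text
top [588.58907652 144.71381607] 0.22856558389018683 363 (array([578.64995751, 128.59652619]), np.float64(0.5201409172686627)) [ -9.93911901 -16.11728988]
scene [590.64831163 145.44474719] 0.3622223088988379 215
[547.7693192  106.77580777] [608.42821422 154.09356156] 130.43468466572233
```

```bash
cat > mv.py <<'E'
from h import *
C=np.array([589.2,145.0])
def go(p,u,dist,z,**k):
    ctrl.move_linear([*(np.array(p)-u*dist),z],**k)
def look(n):
    im=ctrl.camera("top");cv2.imwrite(f"pics/top{n}.png",im[:,:,::-1])
    ib=ctrl.camera("scene");cv2.imwrite(f"pics/scene{n}.png",ib[:,:,::-1])
    crop("",im,(230,170,320,240),f"pics/ct{n}.png")
    c,e,k,P=stand("top",im,(236,180,298,240),C); pp=fixr(plane("top",P,58),25,c); print("top",c,e,k,pp,pp[0]-c)
    return c,pp[0]
E
python3 - <<'E'
from mv import *
P=np.array([578.8,128.9]); u=(C-P)/np.hypot(*(C-P)); yaw=np.arctan2(u[1],u[0]); print(yaw)
s=P-u*52
for y in(yaw,yaw-np.pi):
    print(y,ctrl.inverse_kinematics([*s,180],[np.pi,0,y]))
E
```

```text
0.9972644931165773
0.9972644931165773 [ 7.00042553e-02  4.06413560e-01  1.67301694e+00 -4.44089210e-16
  1.06216215e+00  6.43536089e-01]
-2.144328160473216 [ 0.07000426  0.40641356  1.67301694  0.          1.06216215 -2.49805656]
```

Run:
```python
from mv import *
P=np.array([578.8,128.9]); u=(C-P)/np.hypot(*(C-P)); yaw=np.arctan2(u[1],u[0])
s=P-u*52
ctrl.command_gripper(20)
ctrl.move_pose([*s,180],[np.pi,0,yaw]); print(ctrl.read_state()["time"])
go(P,u,52,48,velocity=60)
st=ctrl.read_state();print(st["time"],st["ee_pos"],st["opening"],st["ft_force"])
ib=ctrl.camera("scene");cv2.imwrite("pics/s1.png",ib[:,:,::-1]);crop("",ib,(200,100,300,200),"pics/cs1.png",6)
```

```text
4.0
6.35 [550.7221379   85.2327966   48.21798464] 20.35273440370502 [ 0.04550672 -0.17348841  0.1346119 ]
```

View pics/cs1.png

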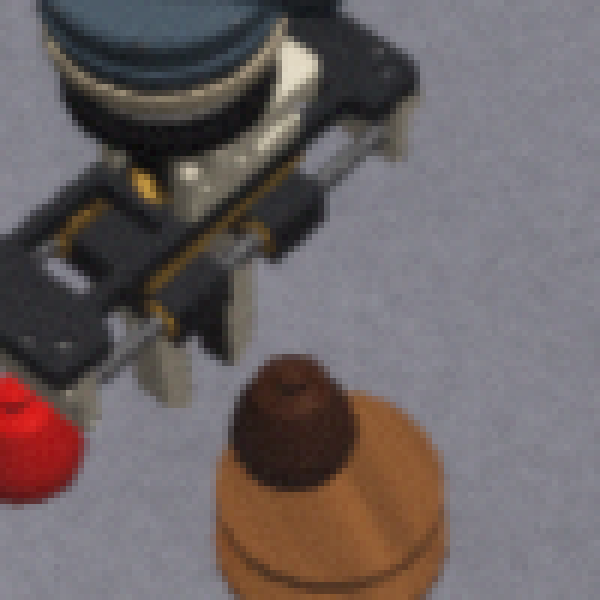

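The fingers are clear of the pot and aligned behind it. In scene the pot is at (249,170) and the gripper is up and to the left of it. First slow push stops a few mm short.

Run:
```python
from mv import *
P=np.array([578.8,128.9]); u=(C-P)/np.hypot(*(C-P))
go(C,u,36,48,velocity=12)
st=ctrl.read_state();print(st["time"],st["ee_pos"],st["ft_force"])
go(C,u,50,48,velocity=25)
go(C,u,135,50,velocity=90)
print(ctrl.read_state()["time"]); look(2); print(ctrl.read_state()["time"])
```

```text
9.4833 [569.66426835 114.72849176  48.01300616] [ 1.03810177 -0.31560144 -0.06608885]
11.2833
top [588.68480899 144.71597152] 0.21997572113523003 363 (array([585.74370118, 137.80422137]), np.float64(5.8582453103205925)) [-2.9411078  -6.91175015]
11.3833
```

View pics/ct2.png

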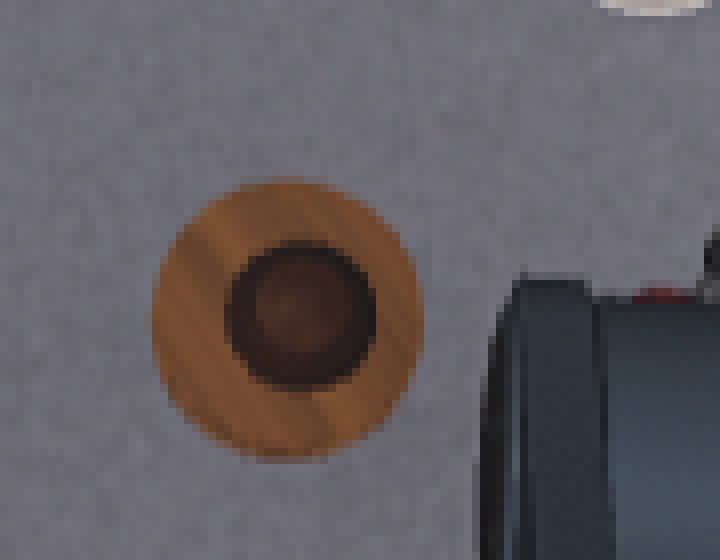

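```bash
sed -i 's/"top",im,(236,180,298,240)/"top",im,(236,180,287,240)/' mv.py
python3 - <<'E'
from mv import *
for n in(0,2):
  a=cv2.imread(f"pics/top{n}.png")[:,:,::-1]
  c,e,k,P=stand("top",a,(236,180,287,240),C); pp=fixr(plane("top",P,58),25,c); print(c,e,k,pp,pp[0]-c)
E
```

```text
[588.58907652 144.71381607] 0.22856558389023052 363 (array([578.64995751, 128.59652619]), np.float64(0.5201409172656737)) [ -9.93911901 -16.11728988]
[588.68480899 144.71597152] 0.21997572113523003 363 (array([585.74370118, 137.80422137]), np.float64(5.8582453103205925)) [-2.9411078  -6.91175015]
```

Run:
```python
from mv import *
a=cv2.imread(f"pics/top2.png")[:,:,::-1]
x0,y0=236,180
W,P=wood_pts("top",a,(236,180,287,240)); print(P.min(0),P.max(0))
w,p=meas(a,(236,180,287,240)); print(w,p)
for T in (55,60,65,70):
  s=cv2.resize(np.ascontiguousarray(a[195:225,252:284]),None,fx=8,fy=8,interpolation=cv2.INTER_CUBIC).astype(int)
  m=(s[...,0]<T).astype(np.uint8); m=cv2.morphologyEx(m,cv2.MORPH_CLOSE,np.ones((5,5),np.uint8))
  h=hull(m,8,252,195); q=plane("top",h,58); f=fixr(q,25,C); print(T,h.min(0),h.max(0),f,circ(q),f[0]-[588.65,144.71])
```

```text
[260.4375 200.0625] [276.4375 217.9375]
[586.74154445 144.81015607  46.9267236 ] [585.95470251 140.18544946  24.72686194]
55 [257.9375 200.0625] [276.3125 217.9375] (array([586.1093457 , 140.04905451]), np.float64(1.2282016351776084)) (np.float64(586.0692710219615), np.float64(140.02964156137193), np.float64(23.816530350715365)) [-2.5406543  -4.66094549]
60 [257.8125 199.9375] [276.4375 218.1875] (array([586.05477218, 140.11798991]), np.float64(0.966224239767656)) (np.float64(586.0372505674153), np.float64(140.0868114460335), np.float64(24.086187986843797)) [-2.59522782 -4.59201009]
65 [257.8125 199.8125] [276.4375 218.3125] (array([586.02218307, 140.14063559]), np.float64(0.7325712191757277)) (np.float64(586.0172162487353), np.float64(140.11934997768458), np.float64(24.332733525502164)) [-2.62781693 -4.56936441]
70 [257.6875 199.6875] [276.5625 218.4375] (array([585.9917946, 140.1720967]), np.float64(0.5199807982398696)) (np.float64(585.9984307691356), np.float64(140.14965918959126), np.float64(24.576020765394478)) [-2.6582054 -4.5379033]
```

The pot is now 5.3 mm short, along the push line as planned. The opened mask was clipping the pot on the left, so I use the plain threshold fit (rms 0.5 mm). Final tap next.

```bash
cat >> h.py <<'E'
def potfit(a,T=70):
  s=cv2.resize(np.ascontiguousarray(a[190:225,250:284]),None,fx=8,fy=8,interpolation=cv2.INTER_CUBIC).astype(int)
  m=(s[...,0]<T).astype(np.uint8); m=cv2.morphologyEx(m,cv2.MORPH_CLOSE,np.ones((5,5),np.uint8))
  return fixr(plane("top",hull(m,8,250,190),58),25,np.array([588.,144]))
E
python3 - <<'E'
from mv import *
P=np.array([578.8,128.9]); u=(C-P)/np.hypot(*(C-P))
go(C,u,46,48,velocity=70)
go(C,u,30.7,48,velocity=10)
st=ctrl.read_state();print(st["time"],st["ee_pos"],st["ft_force"])
go(C,u,50,48,velocity=25)
go(C,u,135,50,velocity=90)
c,_=look(3); a=cv2.imread("pics/top3.png")[:,:,::-1]; f=potfit(a); print(f,f[0]-c,ctrl.read_state()["time"])
b=cv2.imread("pics/scene3.png")[:,:,::-1];crop("",b,(200,110,300,210),"pics/cs3.png",6)
E
```

```text
14.4917 [572.50906288 119.20597243  47.997667  ] [-0.02325782 -0.45514972 -0.20658937]
top [588.68786283 144.71294167] 0.22708514339806188 366 (array([588.59862203, 142.58348449]), np.float64(5.758498676574463)) [-0.0892408  -2.12945718]
(array([588.93602511, 144.31709248]), np.float64(0.5940815232327017)) [ 0.24816228 -0.39584919] 16.6083
```

View pics/ct3.png

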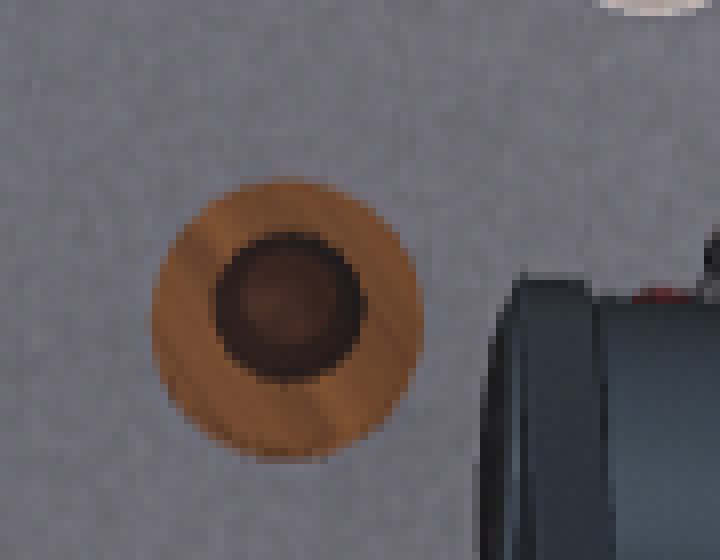

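View pics/cs3.png

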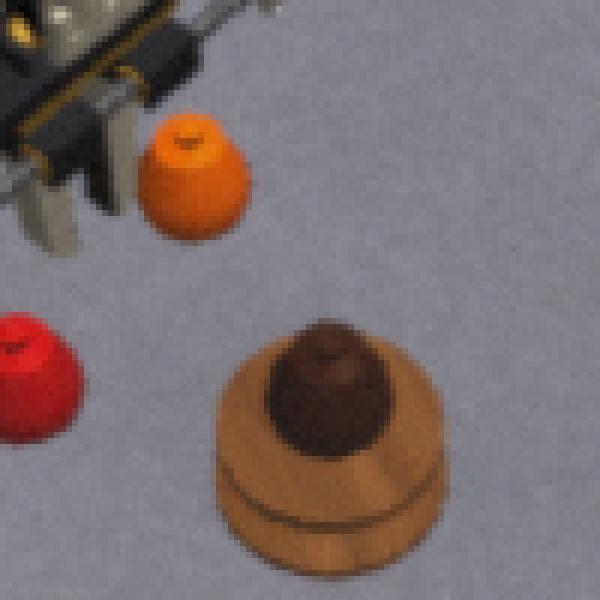

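Run:
```python
from mv import *
b=cv2.imread("pics/scene3.png")[:,:,::-1]
c,e,n,P=stand("scene",b,(225,150,285,212),C)
print("scene stand",c,e,n,"knob top edge",plane("scene",[[200+330/6-.5,110+320/6-.5]],99))
print("pot mid (same method as start: belly)",plane("scene",[[200+330/6-.5,110+(320+458)/12+6/6-.5]],58))
b0=cv2.imread("pics/scene0.png")[:,:,::-1]
q=lambda y:plane("scene",[[254.5,y]],58)
from numpy import array
def sil(im,box):
  x0,y0,x1,y1=box;s=cv2.resize(np.ascontiguousarray(im[y0:y1,x0:x1]),None,fx=8,fy=8,interpolation=cv2.INTER_CUBIC)
  h=hull((s[...,0]<88).astype(np.uint8),8,x0,y0);h=h[h[:,1]>h[:,1].max()-9]; return h
for im,bx in((b0,(232,155,265,185)),(b,(240,160,270,190))):
  h=sil(im,bx); i=h[:,1].argmax(); print("bottom row -> z=50",plane("scene",[[ (h[:,0].min()+h[:,0].max())/2,h[:,1].max()]],50))
```

```text
scene stand [590.70750735 145.50152506] 0.32230954895358027 308 knob top edge [[582.62063884 144.82427951]]
pot mid (same method as start: belly) [[588.95928232 145.46207701]]
bottom row -> z=50 [[603.01766349 133.25255861]]
bottom row -> z=50 [[613.26601556 148.87257355]]
```

Run:
```python
from workcell import ctrl
s=ctrl.read_state();print(s["time"],s["ft_force"],s["ee_pos"]);ctrl.close_job()
```

```text
16.6083 [ 0.11714736 -0.57888157  0.03419848] [516.17199695  31.95825583  49.97130497]
the job is handed in; nothing more can be done
```

I nudged the brown pot to the middle of its stand with two slow pushes (10–12 mm/s) of slightly opened fingertips, both along the line from pot to stand centre. I then backed the gripper well clear and handed the job in at 16.6 s. `close_job()` reports no verdict.

**Last checks:**
- **Centring:** the pot is about 0.5 mm from the stand's axis in the top view (fit rms 0.6 mm). The scene view agrees to about 1–2 mm, and it looks upright there.
- **Stand:** it moved about 0.1 mm in the top view, and the wrist force was about 1 N at most at the end of each push.
- **Not re-measured:** the carafe and spoon rest, although the gripper's path stayed away from both.

**Checks that disagreed:**
- **Clipped pot mask:** my first automatic pot mask was clipped (rms 5.8 mm), which put the pot 2.1 mm off at the end. I replaced it with a plain threshold fit.
- **Stand position:** the two views differ by about 2 mm, which is within the calibration. I therefore judged the centring within each view.

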